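# Clamp a reglued book in the book clamp

### The arm

A 7-joint arm with a two-finger parallel gripper is mounted at the origin on a cart in front of the work surface, level with it; the furniture and walls round the work are solid. World frame = base frame: x ahead of the robot, y to its left, z up, the work surface at z = 0. Lengths are in m, angles in rad, forces in N, time in s.
With the tool pointing down it reaches from about 0.35 to 0.9 m from the base axis. Payload 7.2 kg.
Tool frame: the origin (TCP) lies on the mounting face of the last link; the fingertips stand tip_extent ahead of it and the grasp point (between the pads) lies 163 mm ahead of it (tip_extent is the distance from the TCP to the fingertips, in m); z points along the fingers, y is the line along which they close (so a half turn about z gives the same grasp; the last joint's range is limited). The gripper opens to 88 mm and grips with 3 to 60 N. Pads are 20 mm wide; open, the fingers measure 115 mm over their backs; the gripper's body (75 mm by 178 mm) begins 61 mm behind the grasp point.
Start: joints at [-1.254, 0.411, -0.013, 1.596, 0.006, 1.134, -0.082], TCP at [0.235, 0.579, 0.405] pointing down, gripper open.
Joint ranges: [-2.95, 2.95], [-0.29, 1.99], [-1.47, 1.44], [0.14, 2.54], [-1.03, 4.17], [0.13, 1.85], [-2.86, 2.86]. Speed limits (rad/s): [2.39, 2.39, 3.01, 3.01, 3.14, 3.14, 3.14].

### API

Orientations are given as a rotation vector (axis times angle).
In Python, from plant import * gives the robot as it stands.
- The arm moves only by the tool send_rows, never from a script. Its argument "plan" is one flat list of numbers, 5 for each row, row after row: the shift along the tool's x, y, z scaled (see below), then the turn about the tool's z scaled (see below), then the finger opening in mm, from 0 to 87.8. A call has 1 to 12 rows; each row shifts and turns the commanded pose from where the row before left it, along the tool's axes as they then stand; what a row does not reach is not made up. The controller multiplies each number of a shift by 60 cm and each number of a turn by 2 pi rad. A row lasts 1/8 s, in which the tool goes at most 62.5 mm and 10.7 degrees, less where a joint would pass 70% of its speed; a pose out of reach is approached as far as the arm can. A call with a number of a shift or a turn outside -1 to 1 is refused whole. A call with a gripper value outside its range is refused whole. The fingers move at their own pace and stop on an object; "newtons" is the grip in N (left out, the last holds). Time passes only in rows, so rows that do not move let the fingers close. It gives the time, the measured TCP pose, the force, the opening and the grip force at its end, in the units of the state.
- state(): the state, without advancing time (a new reading comes with each control period).
- get_image(name): name is "scene" or "top" or "wrist"; returns the picture (384x512x3 uint8, blue, green, red); there is no depth.
- camera_info(name): a dict with "vertical_fov" (degrees; the focal length in pixels is half the picture's height over the tangent of half this angle, whatever the lens; pixels are square), "cx", "cy" (the principal point, pixels), "position" and "attitude" of the camera in the world. Camera axes: x right, y down, z forward; pixel columns grow to the right and rows downward; lengths in m; the calibration is good to about 2 mm. A picture is of the moment at which its call begins: read the wrist's pose just before it. camera_info takes no time and is no camera call; for the wrist camera it gives the pose at the moment of the call.
- finish_job(): hands the job in; it is judged then, once.
Trained networks look in the newest picture that a camera, given by its name, has taken for a name from the list of things; names that differ only in an ending like _2 or _b are one class to them, and where a whole thing is asked for, a point or a joint stands for the part that bears it (a point fixed in the world has none). Each returns a list of dicts, best first, with "conf" (0 to 1); they miss things now and then, are a little off and sometimes report something else, mostly with a low value. They report only what shows in the picture. A call takes as long as a camera call.
- boxes_of(name, camera): "bbox" ([left, top, right, bottom] in pixels, round what is visible of it).
The state is a dict: "clock": time; "joint_positions": joint angles; "dq": joint speeds; "tau": joint torques, N m; "tcp_pos": TCP position; "tcp_rot": TCP orientation; "contact_force": force on the tool from outside, world axes, zero at the start; "moment": the same for the moment, N m; "width": finger opening in m; "grip_force": force on a finger pad.
Only numpy, scipy, OpenCV 4.12 (cv2) and the standard library are available. Lean on these libraries where they do the work, as an engineer would, in place of code of your own. Each camera call takes 0.05 s, during which the arm holds its last target. There are 200 camera calls.

### The job

The reglued book lies in the book clamp to dry. Using only your fingers to push, nothing gripped or picked up, swing the metal strap over until its pad rests on the book, and only then push the black cam lever over and down until it lies flat along the strap, holding it tight. Do not shift the book, and leave the rubber stamp, the eraser and the folding clip beside the clamp where they stand.

Things in the scene. Friction and masses are not known exactly. Their poses are not given: they have to be found in the camera images.
- press: Book clamp: pale wooden board 250 (x) x 170 (y) x 15 mm fixed to the worktop, a hinged aluminium strap at its -x end, a black cam lever at its +x end, the book between. Origin: centre of the board's underside; x runs along the strap from hinge to lever, z up. Turned -1.6 to -1.05 rad, so x points to the robot's right and somewhat away from it; the hinge end is the left one.
- strap (a joint): Angle of the strap (rad): 0 level over the book, pi/2 upright, starts open at 1.6 to 2.0 (leaning away from the book, to the clamp's -x); stops at 2.1 and -0.03. Flat bar 195 mm long from the hinge axis, 28 mm wide, 8 mm thick (4 mm each side of the line through the axis). Stiff hinge (0.25 N m): stays where it is left. The lever bearing on the strap presses it the last bit down.
- cam_lever (a joint): Angle of the lever (rad): 0 fully down, level, pointing along the strap to the hinge (clamp's -x) and bearing on the strap; pi/2 upright; starts open at 1.6 to 1.95, leaning to the clamp's +x. Flat black handle 95 mm long from its pivot, 18 mm wide, 8 mm thick (4 mm each side of the line through the pivot). Stiff pivot (0.15 N m): stays where it is left. A closed lever blocks the strap.
- strap_hinge (a point): Point on the strap's hinge axis (which lies along the clamp's y): at (-105, 0, 55) mm in the clamp's frame. It lies between two dark steel cheeks: x -118 to -92, y within 26, up to z 67 mm in that frame.
- lever_pivot (a point): Point on the cam lever's pivot axis (along the clamp's y): at (107, 0, 70) mm in the clamp's frame. It lies between two dark steel cheeks: x 99 to 119, y within 18, up to z 81 mm. A cam lobe of 8.5 mm radius sits on the lever's underside, 28 mm from the pivot.
- strap_end (a point): Middle of the strap's free end, on the face that is uppermost when it is closed (its back).
- lever_end (a point): Middle of the cam lever's free end, on the face that is uppermost when it is down (its back).
- pad: Round black sprung rubber pad under the strap, 105 mm from the hinge axis, 32 mm diameter; origin at the centre of its lower face. It meets the book at a strap angle of about 0.03 rad and gives way by 1 mm per 1.5 N.
- book: Teal hardback book, 142 (along the strap) x 226 x 30 mm, 0.42 kg, loose on the clamp's board, its top 45 mm above the worktop. Origin: centre of its underside.
- stamp: Bystander: office stamp with turned wooden knob, 24x40x64 mm, upright on the worktop beyond the lever end. Origin: centre of underside.
- rubber: Bystander: eraser in a card sleeve, 19x42x12 mm, on the worktop beside the board on its far (+y) side. Origin: centre of underside.
- clip: Bystander: black folding clip standing on its jaw, 18x26x25 mm, on the worktop beside the board on its far (+y) side. Origin: centre of underside.

How it is judged:
On the way, in this order (a step that is already met when the one before it is completed fails the run):
1. the strap is swung over onto the book while the cam lever is still open (value of joint strap below 0.15 rad and value of joint cam_lever above 1.1 rad), for 0.2 s.
2. the cam lever is pushed down onto the strap (value of joint strap below 0.06 rad and value of joint cam_lever below 0.12 rad), for 0.2 s.
At the end, for the whole second after the job is handed in: The strap is level over the book (joint below 0.06 rad), the cam lever is down (below 0.12 rad) and the pad presses on the book with more than 1.5 N; the book lies still within 20 mm of where it started (all of step 2 and contact force between pad and book above 1.5 N and distance of book from where it was at the start of the episode below 0.02 m and linear speed of book below 0.02 m/s); the robot touches nothing.
It fails at once if the book is shifted by more than 20 mm or lifted (distance of book from where it was at the start of the episode above 0.02 m or angle between book's own z axis and vertical above 0.15 rad or z of book in the frame of press above 0.025 m).
It fails at once if the rubber stamp is moved by more than 25 mm or tipped over (distance of stamp from where it was at the start of the episode above 0.025 m or angle between stamp's own z axis and vertical above 0.4 rad).
It fails at once if the eraser is moved by more than 25 mm or tipped over (distance of rubber from where it was at the start of the episode above 0.025 m or angle between rubber's own z axis and vertical above 0.4 rad).
It fails at once if the folding clip is moved by more than 25 mm or tipped over (distance of clip from where it was at the start of the episode above 0.025 m or angle between clip's own z axis and vertical above 0.4 rad).
It also fails if it takes over 43 s, if anything falls off the work surface, if the arm or the gripper's body presses on something with over 40 N, if the wrist force passes 120 N, or if a joint passes its speed limit or range.

## Working session

There is one attempt and no reset: what is moved stays moved. The work goes in short steps, Python scripts to look and compute and a tool call to move; the robot and the scene stay as the last step left them, time stands still between calls to the robot, and variables do not carry over. Pictures are saved under pics/ and viewed, at most 10 in all, crops included, and the job is handed in when it is done.

Besides the shell and the picture viewer there is one more tool, called after "Call:" as name(argument=value, ...) on one line, values as JSON. send_rows: Moves the arm, as the interface text tells. Its arguments: {"type":"object","properties":{"plan":{"type":"array"},"newtons":{"type":"number"}},"required":["plan"]}

```bash
mkdir -p pics; ls; python3 - <<'E'
from plant import *
import cv2,json
s=state(); print({k:s[k] for k in ("clock","tcp_pos","tcp_rot","width","contact_force")})
try: print(tip_extent)
except Exception as e: print(e)
for c in("scene","top"):
    im=get_image(c); cv2.imwrite(f"pics/{c}0.png",im); print(c,camera_info(c))
    for n in("press","strap","cam_lever","strap_hinge","lever_pivot","strap_end","lever_end","book","stamp","rubber","clip"):
        print(n,[(b['bbox'],round(b['conf'],2)) for b in boxes_of(n,c)[:2]])
print(state()["clock"])
E
```

```text
pics
{'clock': 0.0, 'tcp_pos': array([0.23456007, 0.57908452, 0.40381079]), 'tcp_rot': array([-6.00655682e-01, -3.08343186e+00,  2.50409493e-03]), 'width': 0.08785044551775704, 'contact_force': array([-0.66463546,  0.76301598,  0.08127021])}
0.182
scene {'vertical_fov': 45.036264956988866, 'cx': 268.5788241670902, 'cy': 187.2384270802418, 'position': array([0.31856028, 0.31609032, 0.7338633 ]), 'attitude': array([-0.75940654,  2.67249396, -0.9920404 ])}
press [([202.0, 153.6, 349.9, 335.9], 0.97)]
strap [([230.1, 223.4, 261.0, 298.6], 0.62)]
cam_lever [([299.2, 153.7, 320.6, 203.6], 0.9)]
strap_hinge [([203.6, 153.1, 346.8, 337.1], 0.79)]
lever_pivot [([200.8, 154.1, 346.9, 338.1], 0.93)]
strap_end [([226.2, 226.5, 261.7, 297.5], 0.78)]
lever_end [([301.5, 151.1, 320.5, 200.2], 0.85)]
book []
stamp [([354.0, 180.8, 374.2, 208.7], 0.6)]
rubber [([182.3, 237.9, 200.7, 262.2], 0.76)]
clip [([302.2, 152.6, 320.3, 200.4], 0.41)]
top {'vertical_fov': 49.32296887855995, 'cx': 260.1884955015009, 'cy': 189.8729069568244, 'position': array([ 0.44698596, -0.15603504,  0.91322459]), 'attitude': array([-2.10692746,  2.11366193, -0.19405327])}
press [([140.3, 186.3, 303.0, 272.2], 0.75)]
strap [([140.0, 209.6, 185.3, 237.1], 0.75)]
cam_lever [([278.1, 207.5, 301.1, 226.5], 0.74)]
strap_hinge [([139.1, 185.8, 299.9, 275.2], 0.8)]
lever_pivot [([139.3, 188.5, 300.0, 273.3], 0.91)]
strap_end [([140.2, 211.2, 181.5, 234.9], 0.83), ([195.2, 174.5, 266.5, 282.9], 0.29)]
lever_end [([278.3, 211.1, 300.5, 230.3], 0.51)]
book [([192.2, 174.5, 265.3, 281.6], 0.78), ([284.2, 211.5, 298.6, 228.1], 0.33)]
stamp [([317.5, 253.9, 336.9, 271.3], 0.72), ([282.4, 211.1, 299.1, 227.7], 0.58)]
rubber [([194.5, 158.4, 206.0, 174.4], 0.45)]
clip [([244.2, 157.2, 253.0, 163.8], 0.53), ([137.7, 187.4, 299.4, 273.9], 0.51)]
1.2
```

```bash
python3 - <<'E'
import cv2,numpy as np
a=cv2.imread("pics/scene0.png")[120:350,160:400];b=cv2.imread("pics/top0.png")[140:300,120:350]
a=cv2.resize(a,None,fx=1.66,fy=1.66,interpolation=cv2.INTER_CUBIC);b=cv2.resize(b,None,fx=1.72,fy=1.72,interpolation=cv2.INTER_CUBIC)
h=max(a.shape[0],b.shape[0]);f=lambda i:cv2.copyMakeBorder(i,0,h-i.shape[0],0,0,0)
o=np.hstack([f(a),f(b)]);print(o.shape);cv2.imwrite("pics/v1.png",o)
E
```

```text
(382, 794, 3)
```

View pics/v1.png

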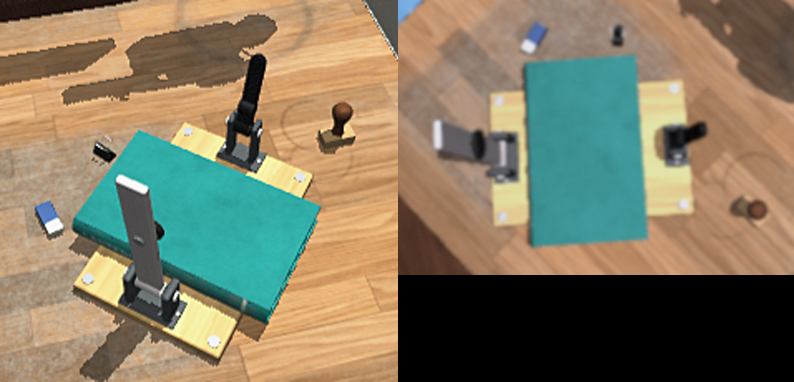

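The picture shows the clamp with the strap end at scene (240,232)/top (143,219), the lever end at scene (316,156)/top (297,214), and the stamp beyond the lever end on the −y side. The eraser and clip are on the +y side. Next I fit the clamp pose and joint angles.

```bash
cat >h.py <<'E'
import numpy as np
from scipy.spatial.transform import Rotation as R
from scipy.optimize import least_squares
def proj(ci,P):
    r=R.from_rotvec(ci["attitude"]).as_matrix(); c=(np.atleast_2d(P)-ci["position"])@r
    f=192/np.tan(np.radians(ci["vertical_fov"]/2))
    return np.c_[ci["cx"]+f*c[:,0]/c[:,2],ci["cy"]+f*c[:,1]/c[:,2]]
def ray(ci,uv):
    r=R.from_rotvec(ci["attitude"]).as_matrix();f=192/np.tan(np.radians(ci["vertical_fov"]/2))
    return r@np.array([(uv[0]-ci["cx"])/f,(uv[1]-ci["cy"])/f,1])
def onz(ci,uv,z): d=ray(ci,uv); return ci["position"]+d*(z-ci["position"][2])/d[2]
def W(p,P):
    c,s=np.cos(p[2]),np.sin(p[2]);P=np.atleast_2d(P)
    return np.c_[p[0]+c*P[:,0]-s*P[:,1],p[1]+s*P[:,0]+c*P[:,1],P[:,2]]
def strap(a,r=.195,n=0): return [-.105+r*np.cos(a)-n*np.sin(a),0,.055+r*np.sin(a)+n*np.cos(a)]
def lever(b,r=.095,n=0): return [.107-r*np.cos(b)+n*np.sin(b),0,.070+r*np.sin(b)+n*np.cos(b)]
E
python3 - <<'E'
from h import *
from plant import camera_info
S,T=camera_info("scene"),camera_info("top")
C=np.array([[-.125,.085,.015],[.125,.085,.015],[.125,-.085,.015],[-.125,-.085,.015]])
sc=np.array([[204,294],[270.8,194.1],[348,226.6],[291.9,335.7]]);tc=np.array([[173.5,194.1],[288,186.5],[291.5,263.3],[176.4,271.4]])
def res(p):
    E=np.array([strap(p[3]),lever(p[4])])
    return np.r_[proj(S,W(p,C))-sc,proj(T,W(p,C))-tc,proj(S,W(p,E))-[[240.1,232],[316,156]],proj(T,W(p,E))-[[142.7,219],[296.7,214.4]]].ravel()
r=least_squares(res,[.55,-.1,-1.3,1.8,1.8],loss="soft_l1")
print(r.x,res(r.x).reshape(-1,2).round(1).tolist())
p=r.x
for n,P in (("hinge",[-.105,0,.055]),("pivot",[.107,0,.07]),("strapend",strap(p[3])),("leverend",lever(p[4]))): print(n,W(p,P).round(3))
for n,uv,z in(("stamp",(327,263),.04),("rubber",(200,166),.01),("clip",(248.5,160.5),.02)):
    w=onz(T,uv,z);d=w[:2]-p[:2];c,s=np.cos(p[2]),np.sin(p[2]);print(n,w.round(3),"clamp",(c*d[0]+s*d[1]).round(3),(-s*d[0]+c*d[1]).round(3))
E
```

```text
[ 0.54096118 -0.08100409 -1.5018065   1.6701828   1.81258644] [[-1.3, -2.8], [-0.5, -1.5], [0.9, -2.4], [-0.1, 0.1], [-0.9, 0.9], [-1.7, 0.2], [1.5, 2.0], [-1.5, 2.4], [-1.0, -1.5], [-0.9, -2.4], [-0.3, 0.9], [-0.1, 1.4]]
hinge [[0.534 0.024 0.055]]
pivot [[ 0.548 -0.188  0.07 ]]
strapend [[0.532 0.043 0.249]]
leverend [[ 0.55  -0.21   0.162]]
stamp [ 0.469 -0.28   0.04 ] clamp 0.193 -0.086
rubber [ 0.684 -0.008  0.01 ] clamp -0.063 0.147
clip [ 0.693 -0.117  0.02 ] clamp 0.046 0.149
```

```bash
cat >>h.py <<'E'
p0=[0.541,-0.081,-1.502]
def rows(wps,turn=0.,st=None):
    """wps: fingertip centres in clamp frame (one per row); turn: total tool-z turn."""
    from plant import state
    s=st or state(); M=R.from_rotvec(s["tcp_rot"]); pos=np.array(s["tcp_pos"])+M.as_matrix()@[0,0,.182]
    for q in wps:
        w=W(p0,q)[0]; d=M.inv().apply(w-pos)/.6; t=turn/len(wps)
        print(d.round(3).tolist(),round(t/(2*np.pi),4))
        pos=w; M=M*R.from_rotvec([0,0,t])
def cur():
    from plant import state
    s=state();M=R.from_rotvec(s["tcp_rot"]).as_matrix();w=np.array(s["tcp_pos"])+M@[0,0,.182];d=w[:2]-p0[:2];c,q=np.cos(p0[2]),np.sin(p0[2])
    print("t",s["clock"],"tip clamp",(c*d[0]+q*d[1]).round(4),(-q*d[0]+c*d[1]).round(4),w[2].round(4),"yawerr",np.arctan2(*(W([0,0,p0[2]],[0,1,0])[0][[1,0]]))-np.arctan2(M[1,1],M[0,1]),"F",s["contact_force"].round(1),"w",s["width"]); return s
E
python3 - <<'E'
from h import *
cur()
from plant import state
s=state();M=R.from_rotvec(s["tcp_rot"]).as_matrix();tip=s["tcp_pos"]+M@[0,0,.182]
yaw=np.arctan2(M[1,1],M[0,1])-np.arctan2(-np.sin(p0[2]-np.pi/2+0),1) 
d=np.arctan2(M[1,1],M[0,1])-(p0[2]+np.pi/2); print("turn",d)
c=tip[:2]-p0[:2];a,b=np.cos(p0[2]),np.sin(p0[2]);st=np.array([a*c[0]+b*c[1],-b*c[0]+a*c[1],tip[2]])
end=np.array([-.20,0,.205])
rows([st+(end-st)*k/12 for k in range(1,13)],d)
E
```

```text
t 1.2 tip clamp -0.6798 -0.2603 0.2227 yawerr -1.11717870120944 F [ 0.  -0.2  0.3] w 0.08784901323931779
turn 1.11717870120944
[-0.062, -0.044, 0.002] 0.0148
[-0.066, -0.038, 0.002] 0.0148
[-0.069, -0.032, 0.002] 0.0148
[-0.071, -0.025, 0.002] 0.0148
[-0.073, -0.019, 0.002] 0.0148
[-0.075, -0.012, 0.002] 0.0148
[-0.076, -0.005, 0.002] 0.0148
[-0.076, 0.002, 0.002] 0.0148
[-0.075, 0.009, 0.002] 0.0148
[-0.074, 0.016, 0.002] 0.0148
[-0.072, 0.023, 0.002] 0.0148
[-0.07, 0.03, 0.002] 0.0148
```

Call:
send_rows(plan=[-0.062, -0.044, 0.002, 0.0148, 0, -0.066, -0.038, 0.002, 0.0148, 0, -0.069, -0.032, 0.002, 0.0148, 0, -0.071, -0.025, 0.002, 0.0148, 0, -0.073, -0.019, 0.002, 0.0148, 0, -0.075, -0.012, 0.002, 0.0148, 0, -0.076, -0.005, 0.002, 0.0148, 0, -0.076, 0.002, 0.002, 0.0148, 0, -0.075, 0.009, 0.002, 0.0148, 0, -0.074, 0.016, 0.002, 0.0148, 0, -0.072, 0.023, 0.002, 0.0148, 0, -0.07, 0.03, 0.002, 0.0148, 0], newtons=10)

```text
clock: 2.7
tcp_pos: [0.5275, 0.1168, 0.3905]
tcp_rot: [2.145, 2.295, 0.001]
contact_force: [-0.1, 0.3, -1.4]
width: 0.0007
grip_force: 0.0
```

```bash
python3 - <<'E'
from h import *
import cv2
from plant import *
cur()
im=get_image("scene");cv2.imwrite("pics/s1.png",cv2.resize(im[80:370,120:420],None,fx=2,fy=2,interpolation=cv2.INTER_CUBIC))
E
```

```text
t 2.7 tip clamp -0.1983 0.0002 0.2085 yawerr 0.0014728174271707029 F [-0.1  0.3 -1.4] w 0.0006632548682483998
```

View pics/s1.png

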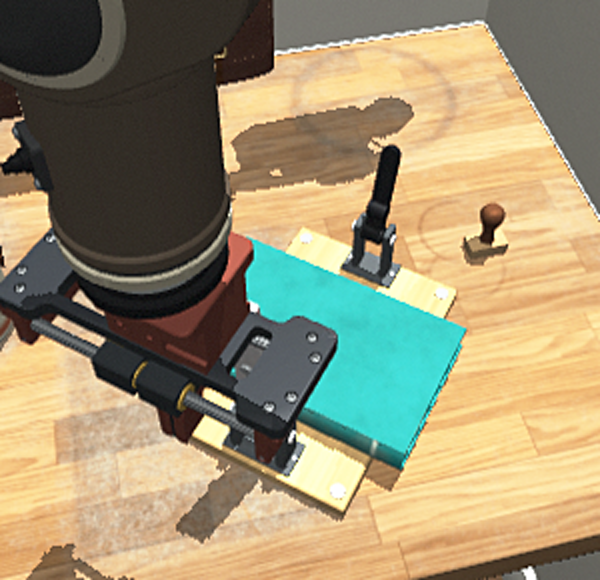

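The gripper stands on the hinge side and hides the strap, while the lever (crop 388,180) and the stamp are clear of it. Next comes the pushing arc.

```bash
python3 - <<'E'
from h import *
def c(a,r=.145):
    q=strap(a,r,.004); return [q[0]-.010,0,q[2]]
rows([[-.16,0,.205]]+[c(a) for a in np.r_[1.75,1.6,1.45,1.3,1.15,1.0,.85,.7,.55,.42,.3]]+[c(a) for a in (.2,.12,.06,.02,0.0)])
E
```

```text
[-0.053, -0.004, 0.006] 0.0
[-0.025, 0.0, 0.013] 0.0
[-0.036, 0.0, -0.005] 0.0
[-0.036, 0.0, 0.001] 0.0
[-0.036, 0.0, 0.006] 0.0
[-0.034, 0.0, 0.011] 0.0
[-0.032, 0.0, 0.016] 0.0
[-0.029, 0.0, 0.021] 0.0
[-0.026, 0.0, 0.025] 0.0
[-0.022, 0.0, 0.029] 0.0
[-0.015, 0.0, 0.027] 0.0
[-0.011, 0.0, 0.027] 0.0
[-0.007, 0.0, 0.023] 0.0
[-0.004, -0.0, 0.019] 0.0
[-0.002, -0.0, 0.014] 0.0
[-0.001, -0.0, 0.01] 0.0
[-0.0, -0.0, 0.005] 0.0
```

Call:
send_rows(plan=[-0.053, 0, 0.006, 0, 0, -0.025, 0, 0.013, 0, 0, -0.036, 0, -0.005, 0, 0, -0.036, 0, 0.001, 0, 0, -0.036, 0, 0.006, 0, 0, -0.034, 0, 0.011, 0, 0, -0.032, 0, 0.016, 0, 0, -0.029, 0, 0.021, 0, 0, -0.026, 0, 0.025, 0, 0, -0.022, 0, 0.029, 0, 0])

```text
clock: 4.0
tcp_pos: [0.5409, -0.0788, 0.316]
tcp_rot: [2.141, 2.298, 0.002]
contact_force: [0.2, 0.4, 1.1]
width: 0.0008
grip_force: 0.5
```

```bash
python3 - <<'E'
from h import *
import cv2
from plant import *
cur()
im=get_image("scene");cv2.imwrite("pics/s2.png",cv2.resize(im[80:370,120:420],None,fx=2,fy=2,interpolation=cv2.INTER_CUBIC))
def c(a,r=.145):
    q=strap(a,r,.004); return [q[0]-.010,0,q[2]]
rows([c(a) for a in (.42,.3,.2,.12,.06,.02,0.0)])
E
```

```text
t 4.0 tip clamp -0.0023 0.0002 0.134 yawerr -0.0020586757613158257 F [0.2 0.4 1.1] w 0.0007808874320506782
[-0.027, 0.002, 0.024] 0.0
[-0.011, 0.0, 0.027] 0.0
[-0.007, 0.0, 0.023] 0.0
[-0.004, 0.0, 0.019] 0.0
[-0.002, 0.0, 0.014] 0.0
[-0.001, 0.0, 0.01] 0.0
[-0.0, 0.0, 0.005] 0.0
```

View pics/s2.png

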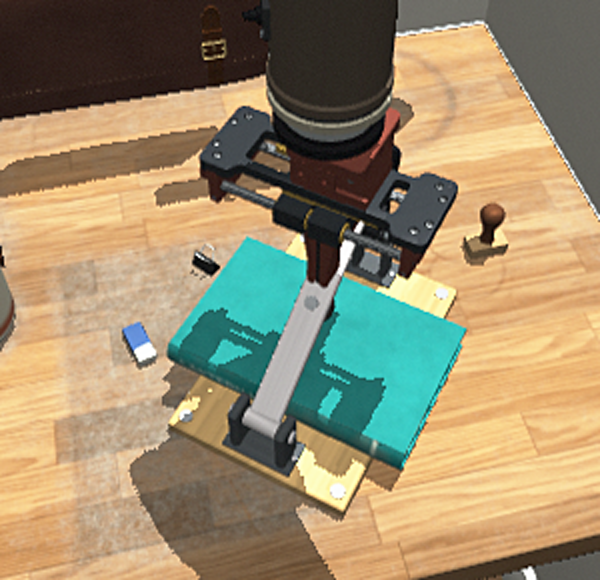

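The finger (crop 318,280) is carrying the strap down at about 0.5 rad, and the lever is still upright behind the gripper. I carry on with the arc.

Call:
send_rows(plan=[-0.024, 0, 0.024, 0, 0, -0.011, 0, 0.027, 0, 0, -0.007, 0, 0.023, 0, 0, -0.004, 0, 0.019, 0, 0, -0.002, 0, 0.014, 0, 0, -0.001, 0, 0.01, 0, 0, 0, 0, 0.005, 0, 0, 0, 0, 0, 0, 0])

```text
clock: 5.05
tcp_pos: [0.5427, -0.1082, 0.2432]
tcp_rot: [-2.142, -2.298, 0.0]
contact_force: [-0.4, 0.3, 0.2]
width: 0.0005
grip_force: 0.0
```

```bash
python3 - <<'E'
from h import *
cur()
b=1.9
up=[[.03,0,.11],[.03,0,.16],[.04,0,.21],[.08,0,.222],[.12,0,.222],[.16,0,.222],[.185,0,.222],[.185,0,.18],[.185,0,.146]]
rows(up)
E
```

```text
t 5.05 tip clamp 0.0272 -0.0002 0.0612 yawerr -0.0014167336425163074 F [-0.4  0.3  0.2] w 0.0005067889211507036
[-0.005, 0.0, -0.081] 0.0
[0.0, -0.0, -0.083] 0.0
[-0.017, -0.0, -0.083] 0.0
[-0.067, -0.0, -0.02] 0.0
[-0.067, -0.0, -0.0] 0.0
[-0.067, -0.0, -0.0] 0.0
[-0.042, -0.0, -0.0] 0.0
[-0.0, 0.0, 0.07] 0.0
[-0.0, 0.0, 0.057] 0.0
```

Call:
send_rows(plan=[0, 0, -0.081, 0, 0, 0, 0, -0.083, 0, 0, -0.017, 0, -0.083, 0, 0, -0.067, 0, -0.02, 0, 0, -0.067, 0, 0, 0, 0, -0.067, 0, 0, 0, 0, -0.047, 0, 0, 0, 0, 0, 0, 0.07, 0, 0, 0, 0, 0.05, 0, 0])

```text
clock: 6.18
tcp_pos: [0.5535, -0.2672, 0.3303]
tcp_rot: [-2.143, -2.297, 0.0]
contact_force: [0.3, -0.2, -0.6]
width: 0.0008
grip_force: 0.0
```

```bash
python3 - <<'E'
from h import *
import cv2
from plant import *
cur()
im=get_image("scene");cv2.imwrite("pics/s3.png",cv2.resize(im[80:370,120:420],None,fx=2,fy=2,interpolation=cv2.INTER_CUBIC))
def c(b,r=.080):
    q=lever(b,r,.004); return [q[0]+.010,0,q[2]]
rows([c(2.0),c(1.85)]+[c(a) for a in np.arange(1.65,.5,-.2)]+[c(a) for a in (.4,.28,.18,.1,.05,0,-.03)])
E
```

```text
t 6.175 tip clamp 0.1866 -0.0004 0.1483 yawerr -0.0004193797090254331 F [ 0.3 -0.2 -0.6] w 0.0008031431459504133
[0.052, 0.004, 0.006] 0.0
[0.018, -0.0, -0.008] 0.0
[0.026, -0.0, -0.006] 0.0
[0.027, 0.0, -0.001] 0.0
[0.026, 0.0, 0.005] 0.0
[0.025, 0.0, 0.01] 0.0
[0.022, 0.0, 0.014] 0.0
[0.019, 0.0, 0.019] 0.0
[0.018, 0.0, 0.028] 0.0
[0.006, 0.0, 0.015] 0.0
[0.004, 0.0, 0.013] 0.0
[0.002, 0.0, 0.01] 0.0
[0.001, 0.0, 0.007] 0.0
[0.0, 0.0, 0.007] 0.0
[0.0, 0.0, 0.004] 0.0
```

View pics/s3.png

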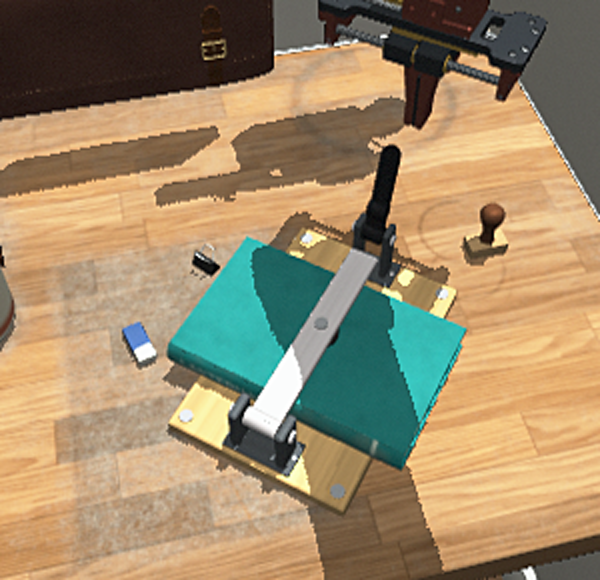

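The strap lies over the book with its end at crop (363,255), scene (301.5,207.5). The lever is still upright (tip at crop 388,150) and the finger is clear beyond it at (415,125). I check the strap angle from that end point.

```bash
python3 - <<'E'
from h import *
from plant import camera_info
S=camera_info("scene")
for a in(0,.03,.06,.1,.15,.2):print(a,proj(S,W(p0,strap(a,.195,.004))).round(1))
print("tip",proj(S,W(p0,[.1866,0,.1483])).round(1),[(b,proj(S,W(p0,lever(b))).round(1).tolist()) for b in(1.7,1.8,1.9)])
E
```

```text
0 [[302.1 206.4]]
0.03 [[302.3 204.5]]
0.06 [[302.3 202.7]]
0.1 [[302.4 200.3]]
0.15 [[302.4 197.5]]
0.2 [[302.2 194.8]]
tip [[327.2 139.5]] [(1.7, [[312.7, 156.6]]), (1.8, [[314.8, 153.9]]), (1.9, [[316.8, 151.7]])]
```

Call:
send_rows(plan=[0.052, 0, 0.006, 0, 0, 0.018, 0, -0.008, 0, 0, 0.026, 0, -0.006, 0, 0, 0.027, 0, -0.001, 0, 0, 0.026, 0, 0.005, 0, 0, 0.025, 0, 0.01, 0, 0, 0.022, 0, 0.014, 0, 0, 0.019, 0, 0.019, 0, 0, 0.018, 0, 0.028, 0, 0])

```text
clock: 7.35
tcp_pos: [0.5441, -0.1264, 0.2903]
tcp_rot: [2.142, 2.298, 0.001]
contact_force: [1.1, -1.6, 1.0]
width: 0.0002
grip_force: 1.1
```

```bash
python3 - <<'E'
from h import *
import cv2
from plant import *
cur()
im=get_image("scene");cv2.imwrite("pics/s4.png",cv2.resize(im[80:370,120:420],None,fx=2,fy=2,interpolation=cv2.INTER_CUBIC))
def c(b,r=.080):
    q=lever(b,r,.004); return [q[0]+.010,0,q[2]]
rows([c(a) for a in (.28,.18,.1,.05,0,-.03)])
E
```

```text
t 7.35 tip clamp 0.0455 0.0 0.1083 yawerr -0.0015864458123154013 F [ 1.1 -1.6  1. ] w 0.00022144702637256905
[0.004, 0.002, 0.017] 0.0
[0.004, 0.0, 0.013] 0.0
[0.002, 0.0, 0.01] 0.0
[0.001, 0.0, 0.007] 0.0
[0.0, 0.0, 0.007] 0.0
[0.0, 0.0, 0.004] 0.0
```

View pics/s4.png

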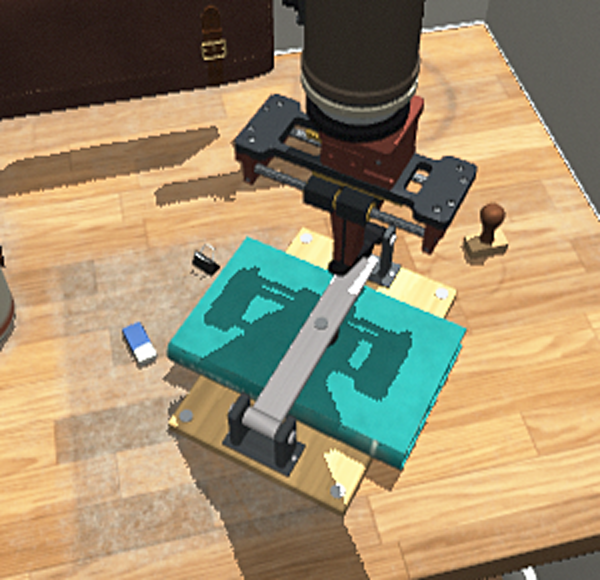

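The lever tip shows under the finger at crop (338,268), about 0.4 rad from flat. The strap and book have not moved. I push it the rest of the way down.

Call:
send_rows(plan=[0.004, 0, 0.017, 0, 0, 0.004, 0, 0.013, 0, 0, 0.002, 0, 0.01, 0, 0, 0.001, 0, 0.007, 0, 0, 0, 0, 0.007, 0, 0, 0, 0, 0.004, 0, 0, 0, 0, 0, 0, 0, 0, 0, 0, 0, 0])

```text
clock: 8.4
tcp_pos: [0.5437, -0.1211, 0.2564]
tcp_rot: [2.142, 2.297, -0.0]
contact_force: [0.1, 0.4, 1.2]
width: 0.0003
grip_force: 0.3
```

```bash
python3 -c "
from h import *
cur()"
```

```text
t 8.4 tip clamp 0.0403 -0.0 0.0744 yawerr -0.0010350867874849151 F [0.1 0.4 1.2] w 0.0003184817383775577
```

Call:
send_rows(plan=[0, 0, 0.003, 0, 0, 0, 0, 0.002, 0, 0, 0, 0, 0, 0, 0])

```text
clock: 8.78
tcp_pos: [0.5437, -0.1213, 0.2556]
tcp_rot: [2.142, 2.297, 0.003]
contact_force: [-7.3, 2.6, 23.8]
width: 0.0003
grip_force: 12.1
```

Call:
send_rows(plan=[0, 0, -0.03, 0, 0, 0, 0, -0.08, 0, 0, 0, 0, -0.08, 0, 0, 0.03, 0, -0.08, 0, 0, 0.09, 0, -0.03, 0, 0, 0.09, 0, 0, 0, 0, 0.09, 0, 0, 0, 0, 0.09, 0, 0, 0, 0, 0.05, 0, 0, 0, 0, 0, 0, 0, 0, 0])

```text
clock: 10.02
tcp_pos: [0.5247, 0.145, 0.4334]
tcp_rot: [-2.137, -2.302, -0.0]
contact_force: [0.2, -0.5, -0.3]
width: 0.0005
grip_force: 0.0
```

```bash
python3 - <<'E'
from h import *
import cv2
from plant import *
cur()
im=get_image("scene");cv2.imwrite("pics/s5.png",cv2.resize(im[120:350,160:400],None,fx=2.5,fy=2.5,interpolation=cv2.INTER_CUBIC))
S=camera_info("scene")
for b in(0,.1,.2):print(b,proj(S,W(p0,lever(b,.095,.004))).round(1))
E
```

```text
t 10.025 tip clamp -0.2266 -0.0007 0.2514 yawerr -0.005569618129616913 F [ 0.2 -0.5 -0.3] w 0.0005495569637504196
0 [[283.5 232.3]]
0.1 [[283.9 228.7]]
0.2 [[284.5 224.7]]
```

View pics/s5.png

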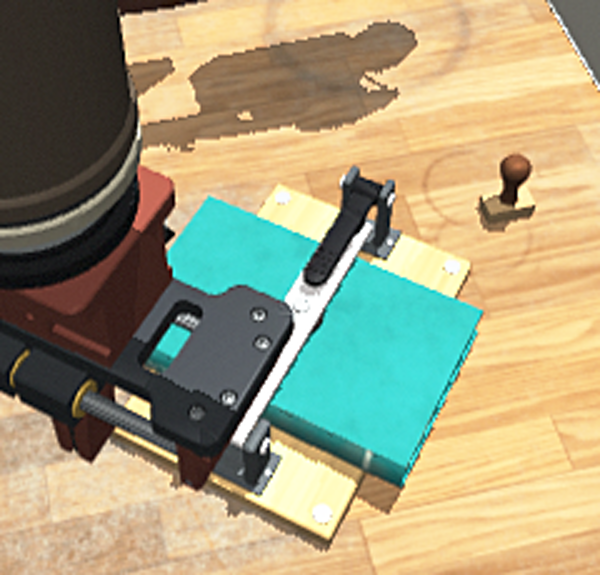

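The lever lies flat along the strap with its end at crop (314,283), scene (286,233), which matches an angle of 0. The finger met the stop with 24 N, and the robot is clear now.

```bash
python3 -c "
from plant import *
print(finish_job())"
```

```text
the job is handed in; nothing more can be done
None
```

I swung the strap onto the book and pushed the cam lever flat along it, then moved the arm clear and handed the job in at about 10 s; no verdict came back, and the pad force was not measured directly.

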